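# Weigh a damper counterweight on the hook scale

## Task

Before the hood damper is fitted, check the round-footed counterweight: hang it by the opening in its plate on the scale's sprung hook, easing it down so that the hook never bottoms out, and let go until it has hung settled and untouched for at least a second. Then take it off the hook and stand it upright in the steel tray, clear of your hand. Do not drop it, and leave the square-footed weight and everything else on the bench where they are.

Things in the scene. Friction and masses are not known exactly. Their poses are not given: they have to be found in the camera images.
- weight_mid (a point): the counterweight to weigh, 144 mm tall, 0.5 to 0.8 kg: dark steel ROUND foot (64 mm diameter, 22 mm high) with an upright aluminium plate on it, 8 mm thick (along x) and 60 mm wide (along y), front and back alike. The plate has an opening 44 mm wide, 36 to 84 mm above the underside, and a solid tab above it, up to the top. This point: on the axis, 72 mm above the underside; z up
- weight_eye (a point): middle of the upper edge of that opening, the edge that rests on the hook: 84 mm above the underside, 60 mm below the top of the tab. Grip the tab across its 8 mm thickness, 40 to 50 mm above this point, so that the fingers stay clear of the hook
- weight_foot (a point): centre of the underside of that counterweight's round foot
- other_mid (a point): a second weight with the same plate and height but a SQUARE foot (56 mm): not to be weighed, leave it. This point is on its axis, 72 mm above its underside
- hook_saddle (a point): where the load hangs: top of the level part of the hook, an 8 mm steel rod, 190 mm above the bench unloaded; moves with the hook. +x points to the column, -x to the open end. Level 10 mm either way; on the -x side it then turns up to a tip 26 mm out, 14 mm higher. Carry the opening over the tip towards +x, its upper edge 20 to 28 mm above this point, then lower it
- hook (a joint): how far the hook is pulled down, m: 0 unloaded, grows downward, stop at 0.045. Spring 300 N/m (starts to give at about 0.4 N), lightly damped: the weight pulls it down about 16 to 26 mm and it bobs for a second or so after release
- scale: the hook scale, fixed: base plate 160 x 120 x 14 mm, aluminium column 36 x 44 mm and 250 mm high. Origin on the bench under the column's axis. The hook points along its -x, saddle 150 mm from the column's axis; towards the column the rod climbs 16 mm, from 10 to 30 mm behind the saddle, then runs level
- tray: shallow open steel tray, fixed, 150 mm (x) by 200 mm (y), 40 mm high, walls and floor 4 mm thick; origin at the centre of its underside, z up
- tape_roll: bystander: roll of tape lying flat, 96 mm diameter, 25 mm high
- pipe_piece: bystander: short upright piece of copper pipe, 28 mm diameter, 45 mm high, between the two weights
- screwdriver: bystander: screwdriver lying on the bench
- wrench: bystander: wrench lying on the bench
- tape_measure: bystander: tape measure, 70 x 36 x 62 mm
There are look-alikes about, which are no part of the job. Leave any yellow look-alike of the part that bears weight_mid alone.

How it is judged:
On the way, in this order (a step that is already met when the one before it is completed fails the run):
1. the round-footed weight hangs on the hook by its opening, let go and settled (not touched, hook and weight still), for 1 s (distance between weight_eye and hook_saddle below 0.022 m and value of joint hook above 0.012 m and velocity of joint hook between -0.01 and 0.01 m/s and contact force between weight and scale above 3 N and linear speed of weight below 0.03 m/s and angular speed of weight below 0.4 rad/s and contact force between the fingers and weight below 0.05 N), for 1 s.
2. it has been lifted off the hook and the hook has sprung back up (distance between weight_eye and hook_saddle above 0.06 m and value of joint hook below 0.004 m), for 0.1 s.
At the end, for the whole second after the job is handed in: the round-footed weight stands upright (within 0.1 rad) on the floor of the tray, still and released, and the hook is back at its unloaded height (within 4 mm) (x of weight_foot in the frame of tray between -0.055 and 0.055 m and y of weight_foot in the frame of tray between -0.08 and 0.08 m and z of weight_foot in the frame of tray between 0 and 0.009 m and angle between weight_mid's own z axis and vertical below 0.1 rad and value of joint hook below 0.004 m and linear speed of weight below 0.03 m/s and angular speed of weight below 0.4 rad/s and contact force between the fingers and weight below 0.05 N); the robot touches nothing.
It fails at once if the hook is pulled down onto its stop (beyond 43 mm) (value of joint hook above 0.043 m).
It fails at once if the weight is dropped (falls free, faster than 0.6 m/s) (contact force between the fingers and weight below 0.05 N and linear speed of weight above 0.6 m/s).
It fails at once if another thing on the bench is moved by more than 30 mm (distance of any of other_mid, tape_roll, pipe_piece, screwdriver, wrench, tape_measure from where it was at the start of the episode above 0.03 m).
It also fails if it takes over 67 s, if anything falls off the work surface, if the arm or the gripper's body presses on something with over 40 N, if the wrist force passes 120 N, or if a joint passes its speed limit or range.

## Robot

A 7-joint arm with a two-finger parallel gripper is mounted at the origin on the work surface. World frame = base frame: x ahead of the robot, y to its left, z up, the work surface at z = 0. Lengths are in m, angles in rad, forces in N, time in s.
With the tool pointing down it reaches from about 0.425 to 0.875 m from the base axis. Payload 4.7 kg.
Tool frame: the origin (TCP) lies midway between the tips of the shut fingers; the grasp point (between the pads) lies 19 mm behind it; z points along the fingers, y is the line along which they close (so a half turn about z gives the same grasp; the last joint's range is limited). The gripper opens to 85 mm and grips with 20 to 120 N. Pads are 22 mm wide; open, the fingers measure 114 mm over their backs; the gripper's body (76 mm by 85 mm) begins 54 mm behind the grasp point. The pads swing forward as they close: fully open they stand 13 mm farther back than shut.
Start: joints at [1.15, 0.321, -0.07, 1.45, 0.023, 1.371, -0.057], TCP at [0.274, -0.59, 0.231] pointing down, gripper open.
Joint ranges: [-2.86, 2.86], [-0.3, 2.09], [-1.38, 1.24], [0.06, 2.45], [-1.56, 4.7], [0.09, 2.05], [-2.69, 2.69]. Speed limits (rad/s): [2.57, 2.57, 3.14, 3.14, 3.14, 3.14, 3.14].

## Interface

Orientations are given as a unit quaternion [x, y, z, w].
In Python, from station import observe, get_image, sign_off gives the robot as it stands.
- The arm moves only by the tool jog_arm, never from a script. Its argument "series" is a list of rows, each an object of numbers: "dx", "dy", "dz": the shift along the tool's x, y, z in mm; "turn": the turn about the tool's z in rad. In form: [{"dx": .., "dy": .., "dz": .., "turn": ..}, ...]. A call has exactly 5 rows; each row is the pose to reach, as a shift and turn from the pose commanded when the call began, along the tool's axes at that moment; what a row does not reach only later rows make up. A row lasts 1/8 s, in which the tool goes at most 62.5 mm and 10.7 degrees, less where a joint would pass 70% of its speed; a pose out of reach is approached as far as the arm can. A call with a gripper value outside its range is refused whole. "grip" is the closure, from 0 (fully open) to 1 (shut), set as the call begins (left out, the last holds). The fingers move at their own pace and stop on an object; the grip force is fixed at half the most. Time passes only in rows, so rows that repeat a pose let the fingers close, or fill a call up. It gives the time, the measured TCP pose, the force, the opening and the grip force at its end, in the units of the state.
- observe(): the state, without advancing time (a new reading comes with each control period).
- get_image(name): name is "scene" or "top" or "wrist"; returns a dict with "color" (384x512x3 uint8, red, green, blue), "fx", "fy", "cx", "cy" (pixels), "world_from_camera" (4x4, takes a point from camera to world coordinates). Camera axes: x right, y down, z forward; pixel columns grow to the right and rows downward; lengths in m; the calibration is good to about 2 mm. A picture is of the moment at which its call begins. There is no depth.
- sign_off(): hands the job in; it is judged then, once.
The state is a dict: "time": time; "qpos": joint angles; "joint_velocities": joint speeds; "tau": joint torques, N m; "ee_pos": TCP position; "eef_rot": TCP orientation; "force": force on the tool from outside, world axes, zero at the start; "ft_torque": the same for the moment, N m; "gripper_width": finger opening in m; "grip_force": force on a finger pad.
Only numpy, scipy, OpenCV 4.12 (cv2) and the standard library are available. Lean on these libraries where they do the work, as an engineer would, in place of code of your own. Each camera call takes 0.05 s, during which the arm holds its last target. There are 200 camera calls.

## Working session

There is one attempt and no reset: what is moved stays moved. The work goes in short steps, Python scripts to look and compute and a tool call to move; the robot and the scene stay as the last step left them, time stands still between calls to the robot, and variables do not carry over. Pictures are saved under pics/ and viewed, at most 10 in all, crops included, and the job is handed in when it is done.

Besides the shell and the picture viewer there is one more tool, called after ">>>" by a JSON object that holds its "api" and its "payload". jog_arm: Moves the arm, as the interface text tells. Its arguments: {"type":"object","properties":{"series":{"type":"array"},"grip":{"type":"number"}},"required":["series"]}

```bash
mkdir -p pics
cat > h.py <<'E'
import numpy as np, cv2
from station import observe, get_image, sign_off
def snap(name,fn):
    d=get_image(name); cv2.imwrite(fn,d["color"][:,:,::-1]); np.savez(fn+".npz",**{k:d[k] for k in d}); return d
def load(fn): return np.load(fn+".npz")
def ray(d,u,v):
    M=d["world_from_camera"]; r=M[:3,:3]@np.array([(u-d["cx"])/d["fx"],(v-d["cy"])/d["fy"],1]); return M[:3,3],r
def atz(d,u,v,z):
    o,r=ray(d,u,v); return o+r*(z-o[2])/r[2]
def proj(d,p):
    M=d["world_from_camera"]; c=M[:3,:3].T@(np.array(p)-M[:3,3]); return d["fx"]*c[0]/c[2]+d["cx"], d["fy"]*c[1]/c[2]+d["cy"]
def crop(fn,out,x0,y0,x1,y1,s):
    im=cv2.imread(fn)[y0:y1,x0:x1]; cv2.imwrite(out,cv2.resize(im,None,fx=s,fy=s,interpolation=cv2.INTER_CUBIC))
E
python3 - <<'E'
from h import *
a=snap("scene","pics/s0.png");b=snap("top","pics/t0.png")
print(a["world_from_camera"].round(3),b["world_from_camera"].round(3),a["fx"],b["fx"])
o=observe();print(o["ee_pos"],o["eef_rot"],o["time"],o["gripper_width"])
cv2.imwrite("pics/both.png",cv2.resize(np.vstack([cv2.imread("pics/s0.png"),cv2.imread("pics/t0.png")]),None,fx=.78,fy=.78))
E
```

```text
[[-0.815  0.307 -0.492  0.99 ]
 [ 0.579  0.43  -0.692  0.618]
 [-0.001 -0.849 -0.528  0.631]
 [ 0.     0.     0.     1.   ]] [[-0.029 -0.982  0.184  0.303]
 [-0.999  0.031  0.01  -0.023]
 [-0.016 -0.184 -0.983  1.381]
 [ 0.     0.     0.     1.   ]] 354.0433770899938 385.7570157457425
[ 0.27357294 -0.58910319  0.2303423 ] [ 9.76453133e-01  2.15727984e-01 -2.12929996e-04 -8.19443402e-04] 0.1 0.0854936876865812
```

View pics/s0.png

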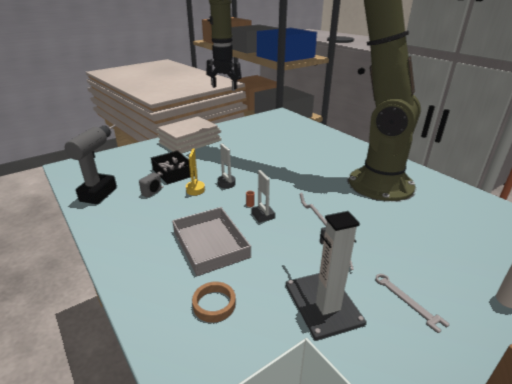

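View pics/t0.png

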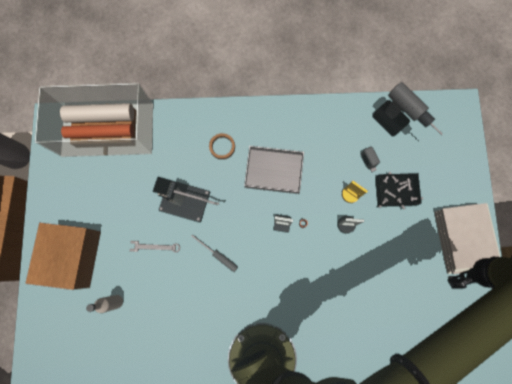

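The scene shows three weights: yellow at (195,175), grey at (227,168), and grey near the pipe at (264,198). In the top view they are at (353,191), (349,223) and (283,222). The yellow one is the look-alike, the one at top (283,222) seems to have a square foot, and the one at (349,223) seems round. I'll check with a close crop.

Run:
```python
from h import *
crop("pics/t0.png","pics/a.png",262,180,372,240,7.2)
crop("pics/t0.png","pics/b.png",140,165,240,225,7)
crop("pics/s0.png","pics/c.png",180,140,280,225,7)
crop("pics/s0.png","pics/d.png",275,180,375,280,5.5)
a=cv2.imread("pics/a.png");b=cv2.imread("pics/b.png")
print(a.shape,b.shape)
```

```text
(432, 792, 3) (420, 700, 3)
```

View pics/a.png

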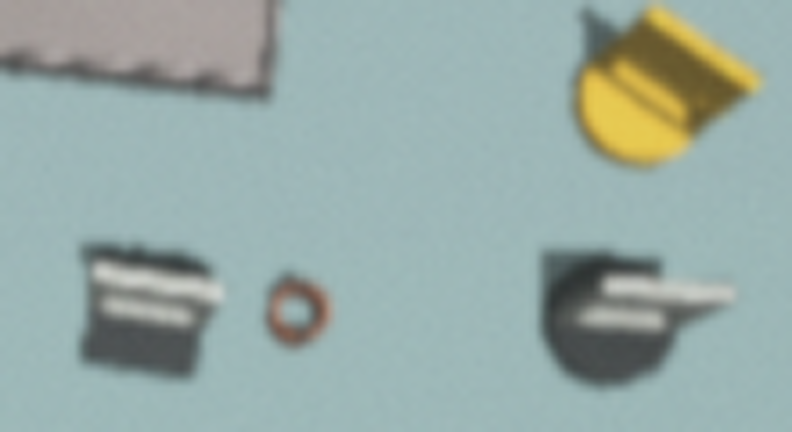

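View pics/b.png

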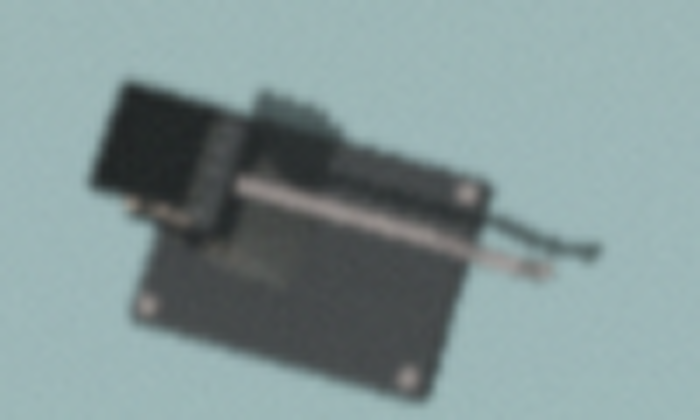

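View pics/d.png

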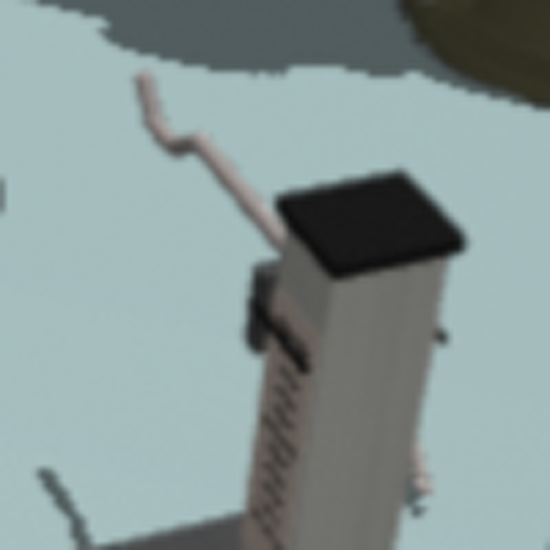

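Run:
```python
from h import *
t=load("pics/t0.png");s=load("pics/s0.png")
A=lambda x,y,z:atz(t,(x+.5)/7.2-.5+262,(y+.5)/7.2-.5+180,z)[:2]
B=lambda x,y,z:atz(t,(x+.5)/7-.5+140,(y+.5)/7-.5+165,z)[:2]
D=lambda x,y,z:atz(s,(x+.5)/5.5-.5+275,(y+.5)/5.5-.5+180,z)[:2]
p,q=A(603,283,.144),A(735,293,.144)
print("tab",p,q,(p+q)/2,np.linalg.norm(p-q),np.arctan2(*(q-p)[::-1]))
print("foot",A(611,322,.022), "other", A(158,282,.144))
b=[B(148,303,.014),B(407,377,.014),B(467,193,.014)]
print("bolts",b,"mid",(b[0]+b[2])/2,"xdir",np.arctan2(*(b[0]-b[1])[::-1]),np.linalg.norm(b[0]-b[1]))
print("tip",B(543,270,.204),"rodstart",B(240,186,.206)); r=B(240,186,.206)-B(470,249,.206);print(np.arctan2(*r[::-1]))
print("cap",B(125,80,.25),B(90,187,.25))
print("scene tip",D(143,78,.204),"saddle",D(176,144,.188))
o=[atz(t,u,v,.04)[:2].round(3) for u,v in((249,147),(302,152),(298,193),(246,187))];print("tray",o,np.mean(o,0))
from scipy.spatial.transform import Rotation as R
print(R.from_quat(observe()["eef_rot"]).as_matrix().round(3))
```

```text
tab [ 0.44606328 -0.28063855] [ 0.43979743 -0.33893213] [ 0.44293036 -0.30978534] 0.05862936523480796 -1.6778729695211174
foot [ 0.44087077 -0.30858561] other [ 0.45258156 -0.08232256]
bolts [array([0.52106266, 0.3510122 ]), array([0.47872972, 0.21759603]), array([0.5734346 , 0.18665137])] mid [0.54724863 0.26883178] xdir 1.2635445425597687 0.13997124966164276
tip [0.50013768 0.12387217] rodstart [0.54189375 0.25834129]
1.2710251784259836
cap [0.58122159 0.29820382] [0.53457479 0.3122919 ]
scene tip [0.50808089 0.12520645] saddle [0.51302343 0.15232682]
tray [array([0.73 , 0.027]), array([ 0.705, -0.163]), array([ 0.555, -0.142]), array([0.582, 0.041])] [ 0.643   -0.05925]
[[ 0.907  0.421 -0.001]
 [ 0.421 -0.907  0.002]
 [-0.    -0.002 -1.   ]]
```

The crop confirms the choice: round dark foot at crop (611,322), tab at (603–735,288), which is top (349,223). The square foot is at crop (140,315). In the scale crops the hook tip is at top crop (543,270) and scene crop (143,78), with the saddle at about scene crop (176,144).

```bash
cat >> h.py <<'E'
from scipy.spatial.transform import Rotation as Rt
def go(p,yaw,ref=None):
    "shift in tool axes (mm) and turn to put TCP at p with tool y along world angle yaw (mod pi, nearest)"
    o=observe(); M=Rt.from_quat(o["eef_rot"]).as_matrix()
    d=M.T@(np.array(p)-o["ee_pos"])*1000
    c=np.arctan2(M[1,1],M[0,1]); w=(yaw-c+np.pi/2)%np.pi-np.pi/2
    print("t",round(o["time"],2),"pos",np.round(o["ee_pos"],4),"yaw",round(c,3),"tilt",np.round(M[:,2],3),"d",d.round(1),"turn",round(-w,3),"F",np.round(o["force"],2),"w",round(o["gripper_width"],4),"gf",o["grip_force"],"q",np.round(o["qpos"],2))
E
python3 -c "
from h import *
go((.442,-.309,.23),-.107)"
```

```text
t 0.1 pos [ 0.2736 -0.5891  0.2303] yaw -1.136 tilt [-0.001  0.002 -1.   ] d [ 270.8 -183.1    0.6] turn -1.029 F [0.36 0.19 0.74] w 0.0855 gf 0.0 q [ 1.15  0.32 -0.07  1.45  0.02  1.37 -0.06]
```

>>> {"api": "jog_arm", "payload": {"series": [{"dx": 50,"dy": -34,"dz": 0,"turn": -0.15},{"dx": 100,"dy": -68,"dz": 0,"turn": -0.32},{"dx": 150,"dy": -102,"dz": 0,"turn": -0.5},{"dx": 200,"dy": -135,"dz": 0,"turn": -0.68},{"dx": 240,"dy": -162,"dz": 0,"turn": -0.85}], "grip": 0}}

```text
time: 0.72
ee_pos: [0.4243, -0.3388, 0.2311]
eef_rot: [0.798, 0.602, 0.0, -0.0]
force: [1.3, -1.2, 0.2]
gripper_width: 0.0854
grip_force: 0.0
```

```bash
python3 -c "
from h import *
go((.442,-.309,.20),-.107)"
```

```text
t 0.72 pos [ 0.4243 -0.3388  0.2311] yaw -0.278 tilt [-0.  0. -1.] d [33.5  8.8 31.1] turn -0.171 F [ 1.32 -1.21  0.16] w 0.0854 gf 0.0 q [ 0.93  0.11 -0.33  1.71  0.04  1.33  0.32]
```

>>> {"api": "jog_arm", "payload": {"series": [{"dx": 18,"dy": 5,"dz": 0,"turn": -0.1},{"dx": 35,"dy": 9,"dz": 10,"turn": -0.178},{"dx": 35,"dy": 9,"dz": 25,"turn": -0.178},{"dx": 35,"dy": 9,"dz": 30,"turn": -0.178},{"dx": 35,"dy": 9,"dz": 30,"turn": -0.178}]}}

```text
time: 1.35
ee_pos: [0.4407, -0.3113, 0.2005]
eef_rot: [0.745, 0.667, -0.0, -0.001]
force: [-0.0, 0.6, 0.5]
gripper_width: 0.0856
grip_force: 0.0
```

```bash
python3 -c "
from h import *
go((.442,-.309,.113),-.107)
d=snap('wrist','pics/w1.png')
for p in [(.442,-.309,.144)]: print(proj(d,p))
n=np.array([np.cos(1.464),np.sin(1.464)])*.03
for s in(-1,1): print(proj(d,(.442+s*n[0],-.309+s*n[1],.144)))
"
```

```text
t 1.35 pos [ 0.4407 -0.3113  0.2005] yaw -0.11 tilt [-0.001  0.001 -1.   ] d [ 2.4  1.2 87.5] turn -0.003 F [-0.05  0.6   0.47] w 0.0856 gf 0.0 q [ 0.91  0.12 -0.37  1.76  0.05  1.27  0.42]
(np.float64(260.14792672792095), np.float64(205.89455239234812))
(np.float64(260.23874753865846), np.float64(245.16899556212104))
(np.float64(260.0490646272749), np.float64(163.14274339683504))
```

View pics/w1.png

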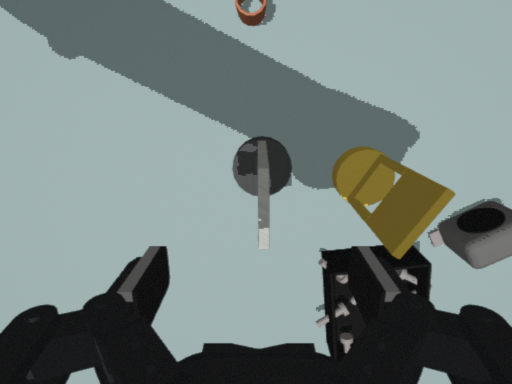

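The tab top lies along (264,165–248), parallel to the finger pads and 4 px right of the prediction, about 3 mm. The yellow look-alike is at (390,195), clear of the right finger.

>>> {"api": "jog_arm", "payload": {"series": [{"dx": 0,"dy": 3,"dz": 20,"turn": 0},{"dx": 0,"dy": 3,"dz": 45,"turn": 0},{"dx": 0,"dy": 3,"dz": 70,"turn": 0},{"dx": 0,"dy": 3,"dz": 87,"turn": 0},{"dx": 0,"dy": 3,"dz": 87,"turn": 0}]}}

```text
time: 2.02
ee_pos: [0.4439, -0.3107, 0.1134]
eef_rot: [0.744, 0.668, -0.0, -0.001]
force: [0.6, 0.0, 0.3]
gripper_width: 0.0854
grip_force: 0.0
```

>>> {"api": "jog_arm", "payload": {"series": [{"dx": 0,"dy": 0,"dz": 0,"turn": 0},{"dx": 0,"dy": 0,"dz": 0,"turn": 0},{"dx": 0,"dy": 0,"dz": 0,"turn": 0},{"dx": 0,"dy": 0,"dz": 0,"turn": 0},{"dx": 0,"dy": 0,"dz": 0,"turn": 0}], "grip": 1}}

```text
time: 2.65
ee_pos: [0.4444, -0.3108, 0.1147]
eef_rot: [0.744, 0.668, -0.0, -0.0]
force: [-2.1, 1.8, 2.8]
gripper_width: 0.007
grip_force: 60.0
```

```bash
python3 -c "
from h import *
go((.442,-.309,.113),-.107)"
```

```text
t 2.65 pos [ 0.4444 -0.3108  0.1147] yaw -0.108 tilt [-0.001 -0.    -1.   ] d [ 1.5 -2.6  1.7] turn -0.001 F [-2.14  1.82  2.76] w 0.007 gf 60.02858340740204 q [ 0.89  0.2  -0.37  1.85  0.08  1.1   0.39]
```

>>> {"api": "jog_arm", "payload": {"series": [{"dx": 0,"dy": 0,"dz": -15,"turn": 0},{"dx": 0,"dy": 0,"dz": -45,"turn": 0},{"dx": 0,"dy": 0,"dz": -80,"turn": 0},{"dx": 0,"dy": 0,"dz": -115,"turn": 0},{"dx": 0,"dy": 0,"dz": -150,"turn": 0}]}}

```text
time: 3.28
ee_pos: [0.4442, -0.3104, 0.2651]
eef_rot: [0.744, 0.668, -0.0, -0.001]
force: [0.8, -0.5, -6.6]
gripper_width: 0.0073
grip_force: 58.7
```

>>> {"api": "jog_arm", "payload": {"series": [{"dx": 0,"dy": 0,"dz": -30,"turn": 0},{"dx": 0,"dy": 0,"dz": -48,"turn": 0},{"dx": 0,"dy": 0,"dz": -55,"turn": 0},{"dx": 0,"dy": 0,"dz": -55,"turn": 0},{"dx": 0,"dy": 0,"dz": -55,"turn": 0}]}}

```text
time: 3.9
ee_pos: [0.4442, -0.3105, 0.3178]
eef_rot: [0.744, 0.668, -0.0, -0.001]
force: [0.1, 0.0, -6.0]
gripper_width: 0.0072
grip_force: 58.8
```

```bash
python3 -c "
from h import *
# pre-hook: eye 70 mm out from saddle along -x
u=np.array([np.cos(1.268),np.sin(1.268)]); S=np.array([.508,.147]); print(S-.075*u)
go((*(S-.075*u),.318),1.268)"
```

```text
[0.48563571 0.07541202]
t 3.9 pos [ 0.4442 -0.3105  0.3178] yaw -0.108 tilt [-0.002  0.002 -1.   ] d [ 3.881e+02 -3.000e-01  3.000e-01] turn -1.376 F [ 0.05  0.02 -5.98] w 0.0072 gf 58.75782608985901 q [ 0.91  0.08 -0.37  1.57  0.03  1.5   0.43]
```

>>> {"api": "jog_arm", "payload": {"series": [{"dx": 15,"dy": 0,"dz": 0,"turn": -0.08},{"dx": 45,"dy": 0,"dz": 0,"turn": -0.22},{"dx": 80,"dy": 0,"dz": 0,"turn": -0.37},{"dx": 115,"dy": 0,"dz": 0,"turn": -0.52},{"dx": 150,"dy": 0,"dz": 0,"turn": -0.67}]}}

```text
time: 4.53
ee_pos: [0.4605, -0.1604, 0.3183]
eef_rot: [0.481, 0.877, -0.0, -0.001]
force: [0.4, 0.2, -6.1]
gripper_width: 0.0069
grip_force: 58.7
```

```bash
python3 -c "
from h import *
go((.4856,.0754,.318),1.268)"
```

```text
t 4.53 pos [ 0.4605 -0.1604  0.3183] yaw 0.567 tilt [-0.001  0.001 -1.   ] d [185.4 147.8   0.4] turn -0.701 F [ 0.4   0.22 -6.15] w 0.0069 gf 58.748579621315 q [ 0.8  -0.04 -0.5   1.68 -0.02  1.5   0.87]
```

>>> {"api": "jog_arm", "payload": {"series": [{"dx": 28,"dy": 22,"dz": 0,"turn": -0.14},{"dx": 56,"dy": 45,"dz": 0,"turn": -0.28},{"dx": 84,"dy": 67,"dz": 0,"turn": -0.42},{"dx": 112,"dy": 90,"dz": 0,"turn": -0.56},{"dx": 135,"dy": 108,"dz": 0,"turn": -0.68}]}}

```text
time: 5.15
ee_pos: [0.4799, 0.0119, 0.3185]
eef_rot: [0.161, 0.987, -0.0, -0.001]
force: [-0.7, 0.5, -6.7]
gripper_width: 0.0073
grip_force: 58.7
```

```bash
python3 -c "
from h import *
go((.4856,.0754,.318),1.268)"
```

```text
t 5.15 pos [0.4799 0.0119 0.3185] yaw 1.247 tilt [-0.001  0.    -1.   ] d [14.7 62.   0.5] turn -0.021 F [-0.69  0.48 -6.74] w 0.0073 gf 58.74797880649567 q [ 0.62 -0.06 -0.66  1.69 -0.04  1.5   1.21]
```

>>> {"api": "jog_arm", "payload": {"series": [{"dx": 6,"dy": 20,"dz": 0,"turn": -0.02},{"dx": 13,"dy": 45,"dz": 0,"turn": -0.02},{"dx": 15,"dy": 62,"dz": 0,"turn": -0.02},{"dx": 15,"dy": 62,"dz": 15,"turn": -0.02},{"dx": 15,"dy": 62,"dz": 40,"turn": -0.02}]}}

```text
time: 5.78
ee_pos: [0.4863, 0.0722, 0.2782]
eef_rot: [0.155, 0.988, -0.001, 0.0]
force: [0.2, -1.3, -5.9]
gripper_width: 0.0069
grip_force: 58.7
```

>>> {"api": "jog_arm", "payload": {"series": [{"dx": 0,"dy": 0,"dz": 20,"turn": 0},{"dx": 0,"dy": 0,"dz": 34,"turn": 0},{"dx": 0,"dy": 0,"dz": 34,"turn": 0},{"dx": 0,"dy": 0,"dz": 34,"turn": 0},{"dx": 0,"dy": 0,"dz": 34,"turn": 0}]}}

```text
time: 6.4
ee_pos: [0.4867, 0.0737, 0.2462]
eef_rot: [0.154, 0.988, 0.0, 0.001]
force: [-0.3, 0.7, -6.9]
gripper_width: 0.0069
grip_force: 58.7
```

```bash
python3 -c "
from h import *
go((.508,.147,.244),1.268)
d=snap('scene','pics/s2.png');w=snap('wrist','pics/w2.png');t=snap('top','pics/t2.png')
e=observe()['ee_pos']
for c in (d,w): print([np.round(proj(c,p),1) for p in ((.508,.147,.19),(.500,.122,.204),(e[0],e[1],e[2]-.03))])
u0,v0=[int(x) for x in proj(d,(.505,.13,.19))]
print(u0,v0);crop('pics/s2.png','pics/s2c.png',u0-60,v0-60,u0+60,v0+50,4.5)
a=cv2.imread('pics/s2c.png');b=cv2.imread('pics/w2.png');
cv2.imwrite('pics/m2.png',np.vstack([cv2.resize(a,(540,495))]))
"
```

```text
t 6.4 pos [0.4867 0.0737 0.2462] yaw 1.262 tilt [ 0.002 -0.    -1.   ] d [ 2.  76.3  2.2] turn -0.006 F [-0.27  0.73 -6.85] w 0.0069 gf 58.71557593345642 q [ 0.55  0.   -0.75  1.79  0.    1.35  1.06]
[array([306.7, 203.2]), array([302.3, 192.1]), array([293.2, 177.4])]
[array([369.3, 206.6]), array([336. , 214.3]), array([258.1, 224.4])]
302 199
```

View pics/s2c.png

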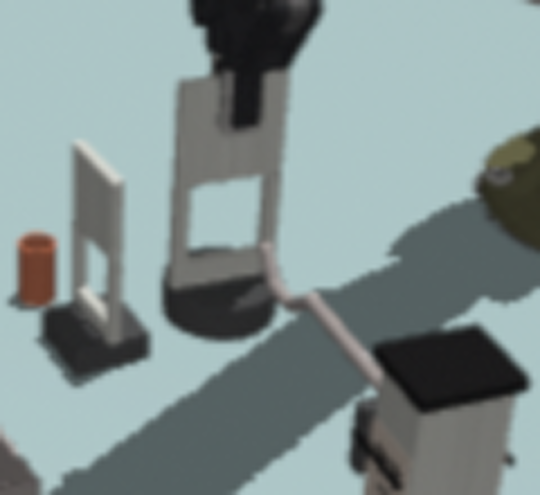

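View pics/w2.png

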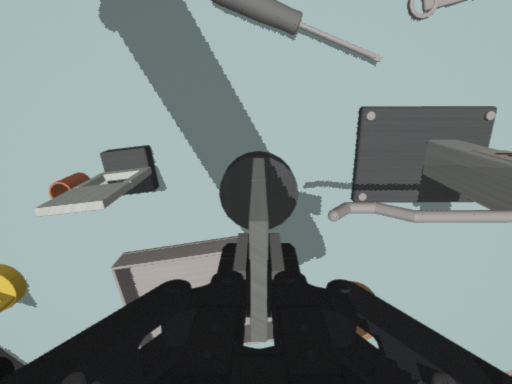

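In the scene crop the opening's upper edge is at (232,182), the hook tip at (266,250) and the saddle at (292,298). All sit about 2 px below prediction, so their relative positions agree. In the wrist image the tip is at (335,214), as predicted, and the level part spans x 347–380.

>>> {"api": "jog_arm", "payload": {"series": [{"dx": 1,"dy": 8,"dz": 1,"turn": -0.006},{"dx": 2,"dy": 18,"dz": 1,"turn": -0.006},{"dx": 2,"dy": 28,"dz": 1,"turn": -0.006},{"dx": 2,"dy": 38,"dz": 1,"turn": -0.006},{"dx": 2,"dy": 48,"dz": 1,"turn": -0.006}]}}

```text
time: 7.18
ee_pos: [0.4991, 0.1208, 0.2442]
eef_rot: [0.151, 0.989, 0.0, -0.0]
force: [0.4, 0.0, -5.4]
gripper_width: 0.0071
grip_force: 58.7
```

>>> {"api": "jog_arm", "payload": {"series": [{"dx": 0,"dy": 10,"dz": 0,"turn": 0},{"dx": 0,"dy": 20,"dz": 0,"turn": 0},{"dx": 0,"dy": 27,"dz": 0,"turn": 0},{"dx": 0,"dy": 27,"dz": 0,"turn": 0},{"dx": 0,"dy": 27,"dz": 0,"turn": 0}]}}

```text
time: 7.8
ee_pos: [0.5068, 0.1453, 0.2442]
eef_rot: [0.151, 0.989, -0.0, -0.0]
force: [-0.1, -0.1, -6.2]
gripper_width: 0.0071
grip_force: 58.7
```

```bash
python3 -c "
from h import *
go((.508,.147,.220),1.268)
d=snap('scene','pics/s3.png')
crop('pics/s3.png','pics/s3c.png',242,139,362,249,4.5)
"
```

```text
t 7.8 pos [0.5068 0.1453 0.2442] yaw 1.268 tilt [-0.    -0.001 -1.   ] d [-0.6  2.  24.2] turn -0.0 F [-0.14 -0.06 -6.24] w 0.0071 gf 58.74760329723358 q [ 0.44  0.11 -0.82  1.71  0.08  1.36  0.87]
```

View pics/s3c.png

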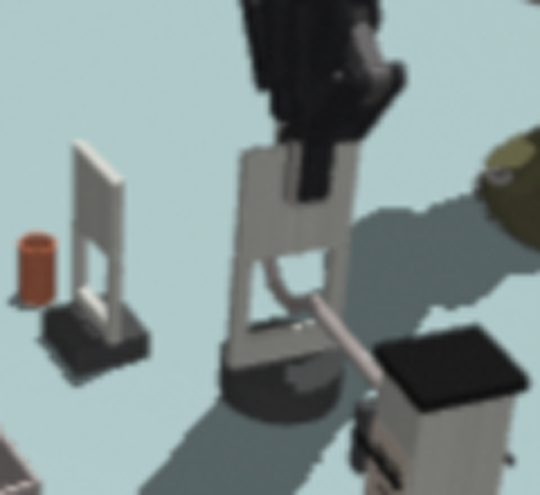

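The crop shows the hook tip at (270,262) through the opening, whose upper edge is at about (298,252), with the rod centred. Now I'll ease it down.

>>> {"api": "jog_arm", "payload": {"series": [{"dx": 0,"dy": 0,"dz": 5,"turn": 0},{"dx": 0,"dy": 0,"dz": 11,"turn": 0},{"dx": 0,"dy": 0,"dz": 17,"turn": 0},{"dx": 0,"dy": 0,"dz": 23,"turn": 0},{"dx": 0,"dy": 0,"dz": 27,"turn": 0}]}}

```text
time: 8.48
ee_pos: [0.5068, 0.1456, 0.2169]
eef_rot: [0.151, 0.989, -0.0, -0.0]
force: [0.2, -1.2, -3.5]
gripper_width: 0.0073
grip_force: 58.9
```

>>> {"api": "jog_arm", "payload": {"series": [{"dx": 0,"dy": 0,"dz": 2,"turn": 0},{"dx": 0,"dy": 0,"dz": 5,"turn": 0},{"dx": 0,"dy": 0,"dz": 8,"turn": 0},{"dx": 0,"dy": 0,"dz": 8,"turn": 0},{"dx": 0,"dy": 0,"dz": 8,"turn": 0}]}}

```text
time: 9.1
ee_pos: [0.5069, 0.1457, 0.2095]
eef_rot: [0.151, 0.989, -0.0, 0.0]
force: [-2.0, -1.1, -2.3]
gripper_width: 0.0072
grip_force: 59.3
```

>>> {"api": "jog_arm", "payload": {"series": [{"dx": 0,"dy": 0,"dz": 2,"turn": 0},{"dx": 0,"dy": 0,"dz": 5,"turn": 0},{"dx": 0,"dy": 0,"dz": 7,"turn": 0},{"dx": 0,"dy": 0,"dz": 7,"turn": 0},{"dx": 0,"dy": 0,"dz": 7,"turn": 0}]}}

```text
time: 9.72
ee_pos: [0.5069, 0.1457, 0.2024]
eef_rot: [0.151, 0.989, -0.0, 0.0]
force: [-2.2, -0.6, -0.1]
gripper_width: 0.007
grip_force: 59.6
```

>>> {"api": "jog_arm", "payload": {"series": [{"dx": 0,"dy": 0,"dz": 0,"turn": 0},{"dx": 0,"dy": 0,"dz": 0,"turn": 0},{"dx": 0,"dy": 0,"dz": 0,"turn": 0},{"dx": 0,"dy": 0,"dz": 0,"turn": 0},{"dx": 0,"dy": 0,"dz": 0,"turn": 0}]}}

```text
time: 10.35
ee_pos: [0.5069, 0.1457, 0.2023]
eef_rot: [0.151, 0.989, -0.0, 0.0]
force: [-2.1, -0.9, 0.3]
gripper_width: 0.0071
grip_force: 59.6
```

>>> {"api": "jog_arm", "payload": {"series": [{"dx": 0,"dy": 0,"dz": 0,"turn": 0},{"dx": 0,"dy": 0,"dz": 0,"turn": 0},{"dx": 0,"dy": 0,"dz": 0,"turn": 0},{"dx": 0,"dy": 0,"dz": 0,"turn": 0},{"dx": 0,"dy": 0,"dz": 0,"turn": 0}], "grip": 0.1}}

```text
time: 10.98
ee_pos: [0.507, 0.1458, 0.2023]
eef_rot: [0.151, 0.989, 0.0, 0.0]
force: [-0.4, 0.6, 0.4]
gripper_width: 0.0771
grip_force: 0.0
```

```bash
python3 -c "
from h import *
go((.508,.147,.220),1.268)
d=snap('scene','pics/s4.png')
crop('pics/s4.png','pics/s4c.png',242,139,362,249,4.5)
"
```

```text
t 10.97 pos [0.507  0.1458 0.2023] yaw 1.268 tilt [ 0.  0. -1.] d [ -0.6   1.5 -17.7] turn 0.0 F [-0.36  0.62  0.4 ] w 0.0771 gf 0.0 q [ 0.43  0.14 -0.82  1.77  0.11  1.28  0.85]
```

View pics/s4c.png

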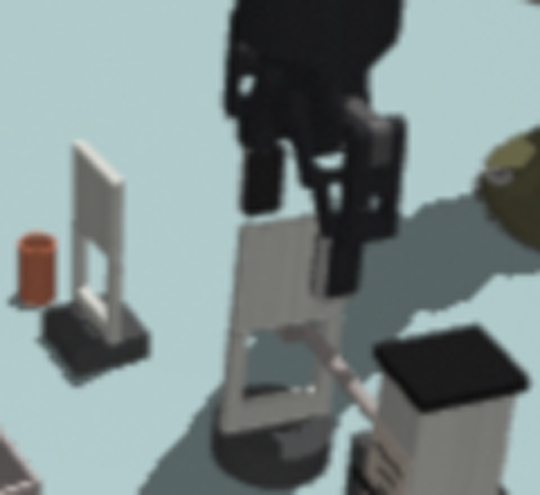

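The weight hangs on the hook: upper edge on the rod at (300,330), the fingers open and apart from it. That was my tenth picture, so the rest is by numbers. I'll wait for it to settle.

>>> {"api": "jog_arm", "payload": {"series": [{"dx": 0,"dy": 0,"dz": 0,"turn": 0},{"dx": 0,"dy": 0,"dz": 0,"turn": 0},{"dx": 0,"dy": 0,"dz": 0,"turn": 0},{"dx": 0,"dy": 0,"dz": 0,"turn": 0},{"dx": 0,"dy": 0,"dz": 0,"turn": 0}]}}

```text
time: 11.65
ee_pos: [0.5069, 0.1457, 0.2023]
eef_rot: [0.151, 0.989, -0.0, 0.0]
force: [-0.7, 1.0, -0.5]
gripper_width: 0.0769
grip_force: 0.0
```

>>> {"api": "jog_arm", "payload": {"series": [{"dx": 0,"dy": 0,"dz": 0,"turn": 0},{"dx": 0,"dy": 0,"dz": 0,"turn": 0},{"dx": 0,"dy": 0,"dz": 0,"turn": 0},{"dx": 0,"dy": 0,"dz": 0,"turn": 0},{"dx": 0,"dy": 0,"dz": 0,"turn": 0}]}}

```text
time: 12.28
ee_pos: [0.5069, 0.1458, 0.2023]
eef_rot: [0.151, 0.989, -0.0, 0.0]
force: [0.1, 0.4, -0.6]
gripper_width: 0.0768
grip_force: 0.0
```

>>> {"api": "jog_arm", "payload": {"series": [{"dx": 0,"dy": 0,"dz": 0,"turn": 0},{"dx": 0,"dy": 0,"dz": 0,"turn": 0},{"dx": 0,"dy": 0,"dz": 0,"turn": 0},{"dx": 0,"dy": 0,"dz": 0,"turn": 0},{"dx": 0,"dy": 0,"dz": 0,"turn": 0}]}}

```text
time: 12.9
ee_pos: [0.5069, 0.1458, 0.2023]
eef_rot: [0.151, 0.989, -0.0, 0.0]
force: [-0.3, -0.5, -0.6]
gripper_width: 0.0768
grip_force: 0.0
```

>>> {"api": "jog_arm", "payload": {"series": [{"dx": 0,"dy": 0,"dz": 0,"turn": 0},{"dx": 0,"dy": 0,"dz": 0,"turn": 0},{"dx": 0,"dy": 0,"dz": 0,"turn": 0},{"dx": 0,"dy": 0,"dz": 0,"turn": 0},{"dx": 0,"dy": 0,"dz": 0,"turn": 0}]}}

```text
time: 13.52
ee_pos: [0.5069, 0.1457, 0.2023]
eef_rot: [0.151, 0.989, -0.0, -0.0]
force: [0.2, 0.5, -0.0]
gripper_width: 0.0768
grip_force: 0.0
```

Run:
```python
from h import *
# motion check: 8 frames over .4 s, phase shift of the foot region in scene and wrist frames
fs=[get_image("scene")["color"][180:252,285:330].mean(2).astype(np.float32) for _ in range(10)]
print([round(float(np.abs(f-fs[0]).mean()),2) for f in fs[1:]])
print([np.round(cv2.phaseCorrelate(fs[0],f)[0],3).tolist() for f in fs[1:]])
s4=cv2.imread("pics/s4.png")[180:252,285:330].mean(2).astype(np.float32)
print(np.abs(s4-fs[0]).mean(),cv2.phaseCorrelate(s4,fs[0])[0])
w=snap("wrist","pics/w5.png"); snap("scene","pics/s5.png"); go((.508,.147,.2),1.268)
```

```text
[0.36, 0.36, 0.35, 0.36, 0.35, 0.35, 0.35, 0.35, 0.35]
[[0.517, -0.01], [0.504, -0.019], [0.498, -0.026], [0.498, -0.023], [0.512, -0.017], [0.492, -0.017], [0.522, -0.008], [0.518, -0.002], [0.515, -0.011]]
0.4099796 (0.5062743546499959, -0.011380316034696136)
t 14.12 pos [0.5069 0.1457 0.2023] yaw 1.268 tilt [ 0. -0. -1.] d [-0.7  1.6  2.3] turn -0.0 F [ 0.4  -0.24  0.26] w 0.0767 gf 0.0 q [ 0.43  0.14 -0.82  1.77  0.11  1.28  0.85]
```

Frames are identical up to noise since just after release, so it is hanging still. I'll wait a little more, then regrip.

>>> {"api": "jog_arm", "payload": {"series": [{"dx": 0,"dy": 0,"dz": 0,"turn": 0},{"dx": 0,"dy": 0,"dz": 0,"turn": 0},{"dx": 0,"dy": 0,"dz": 0,"turn": 0},{"dx": 0,"dy": 0,"dz": 0,"turn": 0},{"dx": 0,"dy": 0,"dz": 0,"turn": 0}]}}

```text
time: 14.75
ee_pos: [0.5069, 0.1457, 0.2023]
eef_rot: [0.151, 0.989, -0.0, -0.0]
force: [-0.1, 0.4, -0.9]
gripper_width: 0.0767
grip_force: 0.0
```

>>> {"api": "jog_arm", "payload": {"series": [{"dx": 0,"dy": 0,"dz": 0,"turn": 0},{"dx": 0,"dy": 0,"dz": 0,"turn": 0},{"dx": 0,"dy": 0,"dz": 0,"turn": 0},{"dx": 0,"dy": 0,"dz": 0,"turn": 0},{"dx": 0,"dy": 0,"dz": 0,"turn": 0}]}}

```text
time: 15.38
ee_pos: [0.5068, 0.1457, 0.2023]
eef_rot: [0.151, 0.989, -0.0, -0.0]
force: [-0.6, -0.7, 0.0]
gripper_width: 0.0771
grip_force: 0.0
```

>>> {"api": "jog_arm", "payload": {"series": [{"dx": 0,"dy": 0,"dz": 0,"turn": 0},{"dx": 0,"dy": 0,"dz": 0,"turn": 0},{"dx": 0,"dy": 0,"dz": 0,"turn": 0},{"dx": 0,"dy": 0,"dz": 0,"turn": 0},{"dx": 0,"dy": 0,"dz": 0,"turn": 0}], "grip": 1}}

```text
time: 16.0
ee_pos: [0.5069, 0.1459, 0.2023]
eef_rot: [0.151, 0.989, 0.0, 0.0]
force: [0.8, -0.0, 0.0]
gripper_width: 0.0071
grip_force: 61.7
```

>>> {"api": "jog_arm", "payload": {"series": [{"dx": 0,"dy": 0,"dz": -4,"turn": 0},{"dx": 0,"dy": 0,"dz": -10,"turn": 0},{"dx": 0,"dy": 0,"dz": -16,"turn": 0},{"dx": 0,"dy": 0,"dz": -21,"turn": 0},{"dx": 0,"dy": 0,"dz": -21,"turn": 0}]}}

```text
time: 16.62
ee_pos: [0.5065, 0.1454, 0.2231]
eef_rot: [0.151, 0.989, -0.0, -0.0]
force: [0.0, -0.5, -5.4]
gripper_width: 0.0071
grip_force: 60.8
```

>>> {"api": "jog_arm", "payload": {"series": [{"dx": 0,"dy": 0,"dz": -6,"turn": 0},{"dx": 0,"dy": 0,"dz": -14,"turn": 0},{"dx": 0,"dy": 0,"dz": -21,"turn": 0},{"dx": 0,"dy": 0,"dz": -21,"turn": 0},{"dx": 0,"dy": 0,"dz": -21,"turn": 0}]}}

```text
time: 17.25
ee_pos: [0.5068, 0.1457, 0.2442]
eef_rot: [0.151, 0.989, -0.0, -0.0]
force: [-0.1, 0.8, -6.2]
gripper_width: 0.0068
grip_force: 60.8
```

Run:
```python
from h import *
go((.508,.147,.244),1.268)
a=cv2.imread("pics/s3.png").astype(np.float32); snap("scene","pics/s6.png"); b=cv2.imread("pics/s6.png").astype(np.float32)
r=np.s_[139:249,242:362]
print("vs s3",np.abs(a[r]-b[r]).mean(), "region", np.argwhere(np.abs(a[r]-b[r]).mean(2)>40).shape)
```

```text
t 17.25 pos [0.5068 0.1457 0.2442] yaw 1.268 tilt [-0. -0. -1.] d [-0.8  1.6  0.2] turn -0.0 F [-0.1   0.77 -6.2 ] w 0.0068 gf 60.77452540397644 q [ 0.44  0.11 -0.82  1.71  0.08  1.36  0.87]
vs s3 0.94527775 region (10, 2)
```

The pose matches the one before lowering almost exactly. Withdrawing along -x of the hook.

>>> {"api": "jog_arm", "payload": {"series": [{"dx": 0,"dy": -8,"dz": 0,"turn": 0},{"dx": 0,"dy": -22,"dz": 0,"turn": 0},{"dx": 0,"dy": -38,"dz": 0,"turn": 0},{"dx": 0,"dy": -54,"dz": 0,"turn": 0},{"dx": 0,"dy": -70,"dz": 0,"turn": 0}]}}

```text
time: 17.92
ee_pos: [0.4854, 0.0772, 0.2442]
eef_rot: [0.151, 0.988, -0.0, -0.0]
force: [-0.4, 0.6, -5.9]
gripper_width: 0.0071
grip_force: 60.7
```

>>> {"api": "jog_arm", "payload": {"series": [{"dx": 0,"dy": -12,"dz": -5,"turn": 0},{"dx": 0,"dy": -15,"dz": -20,"turn": 0},{"dx": 0,"dy": -15,"dz": -35,"turn": 0},{"dx": 0,"dy": -15,"dz": -40,"turn": 0},{"dx": 0,"dy": -15,"dz": -40,"turn": 0}]}}

```text
time: 18.55
ee_pos: [0.4819, 0.0653, 0.2849]
eef_rot: [0.15, 0.989, 0.0, 0.001]
force: [0.3, -0.7, -6.6]
gripper_width: 0.0066
grip_force: 60.8
```

```bash
python3 -c "
from h import *
go((.643,-.059,.284),1.268)"
```

```text
t 18.55 pos [0.4819 0.0653 0.2849] yaw 1.269 tilt [ 0.001  0.    -1.   ] d [-190.8  -70.8    1. ] turn 0.001 F [ 0.25 -0.72 -6.59] w 0.0066 gf 60.826016664505005 q [ 0.57 -0.03 -0.74  1.74 -0.02  1.43  1.11]
```

>>> {"api": "jog_arm", "payload": {"series": [{"dx": -18,"dy": -7,"dz": 0,"turn": 0},{"dx": -55,"dy": -20,"dz": 0,"turn": 0},{"dx": -95,"dy": -35,"dz": 0,"turn": 0},{"dx": -135,"dy": -50,"dz": 0,"turn": 0},{"dx": -165,"dy": -61,"dz": 0,"turn": 0}]}}

```text
time: 19.18
ee_pos: [0.6219, -0.0446, 0.2827]
eef_rot: [0.151, 0.988, -0.0, -0.001]
force: [-0.5, -0.2, -5.0]
gripper_width: 0.007
grip_force: 60.8
```

>>> {"api": "jog_arm", "payload": {"series": [{"dx": -18,"dy": -7,"dz": 0,"turn": 0},{"dx": -26,"dy": -10,"dz": 10,"turn": 0},{"dx": -26,"dy": -10,"dz": 35,"turn": 0},{"dx": -26,"dy": -10,"dz": 65,"turn": 0},{"dx": -26,"dy": -10,"dz": 95,"turn": 0}]}}

```text
time: 19.8
ee_pos: [0.6417, -0.0593, 0.1873]
eef_rot: [0.15, 0.989, 0.0, -0.001]
force: [0.2, 0.3, -5.8]
gripper_width: 0.0072
grip_force: 60.7
```

```bash
python3 -c "
from h import *
go((.643,-.059,.1187),1.268)"
```

```text
t 19.8 pos [ 0.6417 -0.0593  0.1873] yaw 1.269 tilt [-0.002  0.    -1.   ] d [-1.3  0.6 68.6] turn 0.001 F [ 0.2   0.25 -5.78] w 0.0072 gf 60.737764835357666 q [ 0.55  0.41 -0.65  1.5   0.25  1.32  1.15]
```

>>> {"api": "jog_arm", "payload": {"series": [{"dx": 0,"dy": 0,"dz": 15,"turn": 0},{"dx": 0,"dy": 0,"dz": 32,"turn": 0},{"dx": 0,"dy": 0,"dz": 48,"turn": 0},{"dx": 0,"dy": 0,"dz": 58,"turn": 0},{"dx": 0,"dy": 0,"dz": 62,"turn": 0}]}}

```text
time: 20.42
ee_pos: [0.6425, -0.0602, 0.1267]
eef_rot: [0.151, 0.989, -0.0, -0.0]
force: [0.2, -0.0, -5.8]
gripper_width: 0.0072
grip_force: 60.7
```

>>> {"api": "jog_arm", "payload": {"series": [{"dx": 0,"dy": 0,"dz": 2,"turn": 0},{"dx": 0,"dy": 0,"dz": 4,"turn": 0},{"dx": 0,"dy": 0,"dz": 6,"turn": 0},{"dx": 0,"dy": 0,"dz": 6,"turn": 0},{"dx": 0,"dy": 0,"dz": 6,"turn": 0}]}}

```text
time: 21.05
ee_pos: [0.6427, -0.0601, 0.1214]
eef_rot: [0.151, 0.989, -0.0, 0.0]
force: [0.3, 0.1, -4.9]
gripper_width: 0.0071
grip_force: 60.7
```

>>> {"api": "jog_arm", "payload": {"series": [{"dx": 0,"dy": 0,"dz": 0.5,"turn": 0},{"dx": 0,"dy": 0,"dz": 1,"turn": 0},{"dx": 0,"dy": 0,"dz": 1.5,"turn": 0},{"dx": 0,"dy": 0,"dz": 2,"turn": 0},{"dx": 0,"dy": 0,"dz": 2,"turn": 0}]}}

```text
time: 21.68
ee_pos: [0.6428, -0.0602, 0.1196]
eef_rot: [0.151, 0.989, -0.0, 0.0]
force: [-0.2, 1.5, -3.9]
gripper_width: 0.007
grip_force: 61.1
```

>>> {"api": "jog_arm", "payload": {"series": [{"dx": 0,"dy": 0,"dz": 0.5,"turn": 0},{"dx": 0,"dy": 0,"dz": 1,"turn": 0},{"dx": 0,"dy": 0,"dz": 1,"turn": 0},{"dx": 0,"dy": 0,"dz": 1,"turn": 0},{"dx": 0,"dy": 0,"dz": 1,"turn": 0}]}}

```text
time: 22.3
ee_pos: [0.6433, -0.0602, 0.1194]
eef_rot: [0.151, 0.989, -0.0, 0.001]
force: [-0.8, -0.9, 6.4]
gripper_width: 0.007
grip_force: 62.5
```

>>> {"api": "jog_arm", "payload": {"series": [{"dx": 0,"dy": 0,"dz": -0.5,"turn": 0},{"dx": 0,"dy": 0,"dz": -0.5,"turn": 0},{"dx": 0,"dy": 0,"dz": -0.5,"turn": 0},{"dx": 0,"dy": 0,"dz": -0.5,"turn": 0},{"dx": 0,"dy": 0,"dz": -0.5,"turn": 0}]}}

```text
time: 22.92
ee_pos: [0.6432, -0.0602, 0.1195]
eef_rot: [0.151, 0.989, -0.0, 0.001]
force: [-0.7, -0.6, 5.1]
gripper_width: 0.0072
grip_force: 62.4
```

>>> {"api": "jog_arm", "payload": {"series": [{"dx": 0,"dy": 0,"dz": 0,"turn": 0},{"dx": 0,"dy": 0,"dz": 0,"turn": 0},{"dx": 0,"dy": 0,"dz": 0,"turn": 0},{"dx": 0,"dy": 0,"dz": 0,"turn": 0},{"dx": 0,"dy": 0,"dz": 0,"turn": 0}], "grip": 0}}

```text
time: 23.55
ee_pos: [0.6427, -0.0601, 0.1187]
eef_rot: [0.151, 0.989, -0.0, 0.0]
force: [0.5, -0.1, -0.1]
gripper_width: 0.0853
grip_force: 0.0
```

>>> {"api": "jog_arm", "payload": {"series": [{"dx": 0,"dy": 0,"dz": -10,"turn": 0},{"dx": 0,"dy": 0,"dz": -40,"turn": 0},{"dx": 0,"dy": 0,"dz": -80,"turn": 0},{"dx": 0,"dy": 0,"dz": -120,"turn": 0},{"dx": 0,"dy": 0,"dz": -150,"turn": 0}]}}

```text
time: 24.18
ee_pos: [0.6432, -0.0599, 0.2719]
eef_rot: [0.151, 0.989, 0.0, 0.001]
force: [0.8, -0.5, -0.1]
gripper_width: 0.0855
grip_force: 0.0
```

>>> {"api": "jog_arm", "payload": {"series": [{"dx": 0,"dy": 0,"dz": 0,"turn": 0},{"dx": 0,"dy": 0,"dz": 0,"turn": 0},{"dx": 0,"dy": 0,"dz": 0,"turn": 0},{"dx": 0,"dy": 0,"dz": 0,"turn": 0},{"dx": 0,"dy": 0,"dz": 0,"turn": 0}]}}

```text
time: 24.8
ee_pos: [0.6425, -0.0601, 0.2682]
eef_rot: [0.151, 0.989, -0.0, -0.0]
force: [-0.2, 0.1, -0.2]
gripper_width: 0.0854
grip_force: 0.0
```

Run:
```python
from h import *
go((.643,-.059,.27),1.268)
s=snap("scene","pics/s7.png"); f=cv2.imread("pics/s7.png").astype(np.float32); a=cv2.imread("pics/s0.png").astype(np.float32)
# weight area vs start image: where changed, and dark foot / bright plate extents vs predicted
for z in (.004,.026,.088,.148): print(z,np.round(proj(s,(.643,-.06,z)),1))
g=f.mean(2); d=np.abs(f-a).mean(2)>25
for v in range(150,262,5):
    c=np.where(d[v,165:260])[0]+165; print(v,(c.min(),c.max(),g[v,c].mean().round()) if len(c) else None)
r=np.s_[180:280,275:375]; print("hook region change px",(np.abs(f[r]-a[r]).mean(2)>25).sum())
```

```text
t 24.8 pos [ 0.6425 -0.0601  0.2682] yaw 1.268 tilt [-0.001  0.    -1.   ] d [-0.2  1.2 -1.8] turn 0.0 F [-0.2   0.12 -0.17] w 0.0854 gf 0.0 q [ 0.55  0.37 -0.66  1.39  0.22  1.46  1.17]
0.004 [213.2 241.5]
0.026 [212.8 235.2]
0.088 [211.3 216.6]
0.148 [209.8 197.3]
150 (np.int64(194), np.int64(230), np.float32(152.0))
155 (np.int64(185), np.int64(231), np.float32(157.0))
160 (np.int64(202), np.int64(251), np.float32(188.0))
165 (np.int64(221), np.int64(259), np.float32(188.0))
170 (np.int64(221), np.int64(258), np.float32(187.0))
175 (np.int64(220), np.int64(233), np.float32(189.0))
180 (np.int64(217), np.int64(235), np.float32(188.0))
185 (np.int64(216), np.int64(235), np.float32(189.0))
190 (np.int64(221), np.int64(223), np.float32(189.0))
195 None
200 (np.int64(197), np.int64(220), np.float32(117.0))
205 (np.int64(197), np.int64(257), np.float32(116.0))
210 (np.int64(198), np.int64(251), np.float32(113.0))
215 (np.int64(200), np.int64(250), np.float32(109.0))
220 (np.int64(200), np.int64(254), np.float32(96.0))
225 (np.int64(199), np.int64(259), np.float32(98.0))
230 (np.int64(200), np.int64(250), np.float32(93.0))
235 (np.int64(180), np.int64(231), np.float32(100.0))
240 (np.int64(182), np.int64(230), np.float32(64.0))
245 (np.int64(177), np.int64(222), np.float32(63.0))
250 (np.int64(165), np.int64(212), np.float32(88.0))
255 (np.int64(165), np.int64(202), np.float32(90.0))
260 (np.int64(165), np.int64(199), np.float32(93.0))
hook region change px 1344
```

The weight's outline in the tray (columns 197–220 from row 200 down, dark foot at rows 235–245) matches an upright stand at the tray's middle, and the gripper is open and well above it. Handing in.

```bash
python3 -c "
from h import *
print(sign_off())"
```

```text
the job is handed in; nothing more can be done
None
```

I hung the round-footed weight on the scale hook, where it stayed still and untouched for about 4 s, then stood it upright in the middle of the tray and handed the job in at about 25 s; my ten pictures were used up, so the tray stand was checked only by image numbers, and no verdict came back.

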